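# Close the rim lock and hold its bolt back

### The job

Close up the open lock on the wooden holding block: take the loose cover plate by its thumb-turn, lower it onto the rim of the lock case without dropping it, so that it sits seated and level with its step inside the case, and let go of it. Then, with the fingers, push the sprung brass bolt back into the case, well past its click and close to the end of its travel, and finish while still holding it pushed in (it springs out again if let go); leave the cover seated and do not disturb the other things on the bench.

Things in the scene. Friction and masses are not known exactly. Their poses are not given: they have to be found in the camera images.
- case_rim (a point): Centre of the open mouth of the grey lock case, in the plane of its rim, 65 mm above the table. z up; the bolt comes out along +y. Case 84 mm (x) by 110 mm (y) outside, 40 mm high, walls 4 mm (mouth 76 x 102 mm), fixed on a wooden block 100 x 130 x 25 mm, itself fixed to the table. Place and yaw vary
- cover_grip (a point): Centre of the steel thumb-turn on the loose cover, the place to grasp: a bar 36 mm along x, 12 mm thick along y, 20 mm high, in the middle of the plate. z up. It is 10 mm above the plate's top, 13 mm above its underside. Seated, it is 13 mm above case_rim and over its middle, with x and y parallel to those of the case (either way round)
- cover: The same cover; origin mid underside of its step. Grey plate 84 mm (x) by 110 mm (y), 3 mm thick; below it a centred step 6 mm deep that enters the case mouth: 72 x 98 mm at the plate, 68 x 94 mm in its lower half. Lies step down on the table (origin at the table), left or right of the lock, yaw varies. About 0.28 kg, varies
- bolt_nose (a point): Middle of the flat outer end face of the brass bolt, 18 mm wide and 20 mm high. It is 47 mm above the table (18 mm below the rim); at rest 85 mm from the middle of the case, standing 30 mm out of the case wall. +y points out of the case, along the bolt
- bolt (a joint): How far the bolt is pushed in, along the case's -y: 0 at rest, end stop at 0.026 m (4 mm still stands out). A spring pushes it out with 4 N at rest to 9 N at the stop; around 11 mm a ridge rides over a sprung pawl, the click: about 2 N more just before it, passed entirely by 17 mm. It does not latch: it springs right out when let go
- keytray: Bystander, leave alone: small open white plastic tray, 90 x 70 x 24 mm, with a few keys in it; origin at its underside
- padlock: Bystander, leave alone: brass padlock lying flat, 46 x 52 x 24 mm body with a steel shackle; origin at its underside
- cylinder: Bystander, leave alone: brass lock cylinder, 64 mm long, 32 mm high, lying near the robot; origin at its underside
- cup: Bystander, leave alone: pale lilac plastic cup, 72 mm across, 85 mm high; origin at its underside
- jar: Bystander, leave alone: small clear jar with a red lid, 48 mm across, 58 mm high; origin at its underside
- screwdriver: Bystander, leave alone: screwdriver lying on the table; origin at its underside
- carton: Bystander, leave alone: pale carton, 90 x 60 x 40 mm; origin at its underside
Mind the look-alikes: they are no part of the job. Leave any green look-alike of the part that bears case_rim alone. Leave any orange look-alike of the cover alone.

How it is judged:
By the outcome, as a careful person would: the job done as asked, in the order asked, and still so for the second after the job is handed in, while the arm keeps its last pose, push and grip.
It also fails if it takes over 51 s, if anything falls off the work surface, if the arm or the gripper's body presses on something with over 40 N, if the wrist force passes 120 N, or if a joint passes its speed limit or range.

### The arm

A 6-joint arm with a two-finger parallel gripper is mounted at the origin on the work surface. World frame = base frame: x ahead of the robot, y to its left, z up, the work surface at z = 0. Lengths are in m, angles in rad, forces in N, time in s.
With the tool pointing down it reaches from about 0.225 to 0.875 m from the base axis. Payload 3.4 kg.
Tool frame: the origin (TCP) lies between the finger pads; the fingertips stand 8 mm ahead of it and the grasp point (between the pads) lies 11 mm behind it; z points along the fingers, y is the line along which they close (so a half turn about z gives the same grasp; the last joint's range is limited). The gripper opens to 85 mm and grips with 20 to 120 N. Pads are 22 mm wide; open, the fingers measure 114 mm over their backs; the gripper's body (76 mm by 85 mm) begins 54 mm behind the grasp point. The pads swing forward as they close: fully open they stand 13 mm farther back than shut.
Start: joints at [-1.26, 0.276, 1.505, -0, 1.361, -0.121], TCP at [0.241, -0.522, 0.239] pointing down, gripper open.
Joint ranges: [-2.89, 2.89], [-0.75, 2.08], [0.22, 2.7], [-1.18, 4.32], [0.11, 2.71], [-2.7, 2.7]. Speed limits (rad/s): [2.57, 2.57, 3.14, 3.14, 3.14, 3.14].

### API

Orientations are given as a unit quaternion [w, x, y, z].
In Python, from rig import manip, optics, finder gives the robot as it stands.
- The arm moves only by the tool servo_tool, never from a script. Its argument "increments" is a list of rows, each a list of 7 numbers: the shift along the tool's x, y, z in cm, then the turn, a rotation vector about the tool's x, y, z in degrees, then the closure, from -1 (fully open) to 1 (shut). In form: [[x, y, z, rx, ry, rz, gripper], ...]. A call has exactly 5 rows; each row shifts and turns the commanded pose from where the row before left it, along the tool's axes as they then stand; what a row does not reach is not made up. A row lasts 1/10 s, in which the tool goes at most 50 mm and 8.59 degrees, less where a joint would pass 70% of its speed; a pose out of reach is approached as far as the arm can. A call is refused whole if a number of a shift passes 5 or a number of a turn 8.59, either way. A call with a gripper value outside its range is refused whole. The fingers move at their own pace and stop on an object; "squeeze" is the grip in N (left out, the last holds). Time passes only in rows, so rows that do not move let the fingers close, or fill a call up. It gives the time, the measured TCP pose, the force, the opening and the grip force at its end, in the units of the state.
- manip.get_state(): the state, without advancing time (a new reading comes with each control period).
- optics.get_image(name): name is "scene" or "top" or "wrist"; returns the picture (400x640x3 uint8, red, green, blue); there is no depth.
- optics.get_calibration(name): a dict with "fov_y" (degrees; the focal length in pixels is half the picture's height over the tangent of half this angle, whatever the lens; pixels are square), "cx", "cy" (the principal point, pixels), "world_to_cam" (4x4, takes a point from world to camera coordinates). Camera axes: x right, y down, z forward; pixel columns grow to the right and rows downward; lengths in m; the calibration is good to about 2 mm. A picture is of the moment at which its call begins: read the wrist's pose just before it. get_calibration takes no time and is no camera call; for the wrist camera it gives the pose at the moment of the call.
- manip.sign_off(): hands the job in; it is judged then, once.
Trained networks look in the newest picture that a camera, given by its name, has taken for a name from the list of things; names that differ only in an ending like _2 or _b are one class to them, and where a whole thing is asked for, a point or a joint stands for the part that bears it (a point fixed in the world has none). Each returns a list of dicts, best first, with "p" (0 to 1); they miss things now and then, are a little off and sometimes report something else, mostly with a low value. They report only what shows in the picture. A call takes as long as a camera call. They do not tell look-alikes from the thing itself.
- finder.silhouettes(label, camera): "region" (400x640 bool, what is visible of it) and "box" ([centre column, centre row, width, height] in pixels, round what is visible of it).
- finder.tip_of(label, camera): "at" ([column, row] in pixels: a listed point, or the origin of a listed thing).
The state is a dict: "clock": time; "qpos": joint angles; "qd": joint speeds; "effort": joint torques, N m; "position": TCP position; "ee_rot": TCP orientation; "contact_force": force on the tool from outside, world axes, zero at the start; "moment": the same for the moment, N m; "width": finger opening in m; "gripper_force": force on a finger pad.
Only numpy, scipy, OpenCV 4.12 (cv2) and the standard library are available. Lean on these libraries where they do the work, as an engineer would, in place of code of your own. Each camera call takes 0.05 s, during which the arm holds its last target. There are 200 camera calls.

## Working session

There is one attempt and no reset: what is moved stays moved. The work goes in short steps, Python scripts to look and compute and a tool call to move; the robot and the scene stay as the last step left them, time stands still between calls to the robot, and variables do not carry over. Pictures are saved under pics/ and viewed, at most 10 in all, crops included, and the job is handed in when it is done.

Besides the shell and the picture viewer there is one more tool, called as name(argument=value, ...) on one line, values as JSON. servo_tool: Moves the arm, as the interface text tells. Its arguments: {"type":"object","properties":{"increments":{"type":"array","items":{"type":"array","items":{"type":"number"}}},"squeeze":{"type":"number"}},"required":["increments"]}

```bash
mkdir -p pics
cat > h.py <<'E'
import numpy as np, cv2
from rig import manip, optics, finder
def ray(cam,px,cal=None):
    c=cal or optics.get_calibration(cam); T=np.array(c["world_to_cam"]); f=200/np.tan(np.radians(c["fov_y"])/2)
    d=np.array([(px[0]-c["cx"])/f,(px[1]-c["cy"])/f,1.]); R=T[:3,:3]
    return -R.T@T[:3,3], R.T@d
def onz(cam,px,z,cal=None):
    o,d=ray(cam,px,cal); return o+d*(z-o[2])/d[2]
def proj(cam,P,cal=None):
    c=cal or optics.get_calibration(cam); T=np.array(c["world_to_cam"]); f=200/np.tan(np.radians(c["fov_y"])/2)
    p=T[:3,:3]@np.array(P)+T[:3,3]; return np.array([c["cx"]+f*p[0]/p[2],c["cy"]+f*p[1]/p[2]])
E
python3 - <<'E'
from h import *
for n in ("top","scene"):
    im=optics.get_image(n); cv2.imwrite(f"pics/{n}0.png",im[:,:,::-1])
    c=optics.get_calibration(n);print(n,c["fov_y"],c["cx"],c["cy"],np.round(ray(n,(320,200))[0],3))
    for l,z in (("case_rim",.065),("cover_grip",.019),("bolt_nose",.047)):
        for r in finder.tip_of(l,n)[:3]: print(l,round(r["p"],2),np.round(r["at"],1),np.round(onz(n,r["at"],z),3))
    for l in ("case_rim","cover"):
        for r in finder.silhouettes(l,n)[:3]: print("sil",l,round(r["p"],2),np.round(r["box"],1))
print(manip.get_state())
E
```

```text
top 43.472998649842935 322.688389324195 204.56049937521192 [0.2   0.056 1.608]
case_rim 0.95 [373.6 241.9] [ 0.347 -0.111  0.065]
case_rim 0.79 [346.7 167.1] [ 0.583 -0.027  0.065]
case_rim 0.46 [254.8 132.8] [0.692 0.267 0.065]
cover_grip 0.87 [193.2 241.6] [0.346 0.456 0.019]
cover_grip 0.67 [245.9 185.6] [0.529 0.296 0.019]
bolt_nose 0.75 [325.2 179.3] [0.546 0.04  0.047]
bolt_nose 0.55 [349.2 250.2] [ 0.322 -0.036  0.047]
sil case_rim 0.94 [348.2 171.4  47.6  41.1]
sil case_rim 0.79 [372.  245.8  46.6  42.3]
sil cover 0.89 [194.4 241.2  42.2  41.4]
sil cover 0.7 [246.9 185.9  38.   40. ]
scene 52.04658643443463 317.1054811697142 198.51246367566318 [1.153 0.734 0.78 ]
case_rim 0.87 [305.7 125.2] [ 0.185 -0.29   0.065]
case_rim 0.72 [308.6 157.1] [ 0.34  -0.116  0.065]
case_rim 0.6 [270.2 201.2] [ 0.586 -0.022  0.065]
cover_grip 0.95 [368.2 256.2] [0.524 0.292 0.019]
cover_grip 0.74 [176.7 192.2] [ 0.726 -0.317  0.019]
cover_grip 0.72 [459.8 253.5] [0.349 0.457 0.019]
bolt_nose 0.58 [320.7 138. ] [ 0.194 -0.202  0.047]
bolt_nose 0.5 [295.1 215.4] [0.566 0.06  0.047]
bolt_nose 0.49 
[... 236 characters left out ...]
  47.7  29.5]
{'clock': 0.6, 'qpos': array([-1.25999189e+00,  2.75892184e-01,  1.50486946e+00,  4.39517053e-05,
        1.36069824e+00, -1.21021439e-01]), 'qd': array([ 0.0019372 , -0.00042513, -0.00113144,  0.00173304, -0.00083057,
        0.00027797]), 'effort': array([ 1.50132219e-03, -4.16382766e+01, -2.45985478e+01,  9.73907709e-05,
        3.00413740e-04, -1.31836536e-06]), 'position': array([ 0.24066764, -0.52226473,  0.23934467]), 'ee_rot': array([6.40509247e-05, 9.76782193e-01, 2.14234783e-01, 2.76862446e-05]), 'contact_force': array([ 0.19529898, -0.02754152, -0.12776328]), 'moment': array([ 0.02861643, -0.00139161,  0.00349946]), 'gripper_force': 0.0, 'width': 0.08544895613459282}
```

Run:
```python
import cv2
a=cv2.imread("pics/top0.png")[90:310,160:460]; cv2.imwrite("pics/a.png",cv2.resize(a,None,fx=2.6,fy=2.6,interpolation=cv2.INTER_CUBIC))
a=cv2.imread("pics/scene0.png")[90:330,130:530]; cv2.imwrite("pics/b.png",cv2.resize(a,None,fx=2,fy=2,interpolation=cv2.INTER_CUBIC))
```

```text
(no output)
```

View pics/a.png

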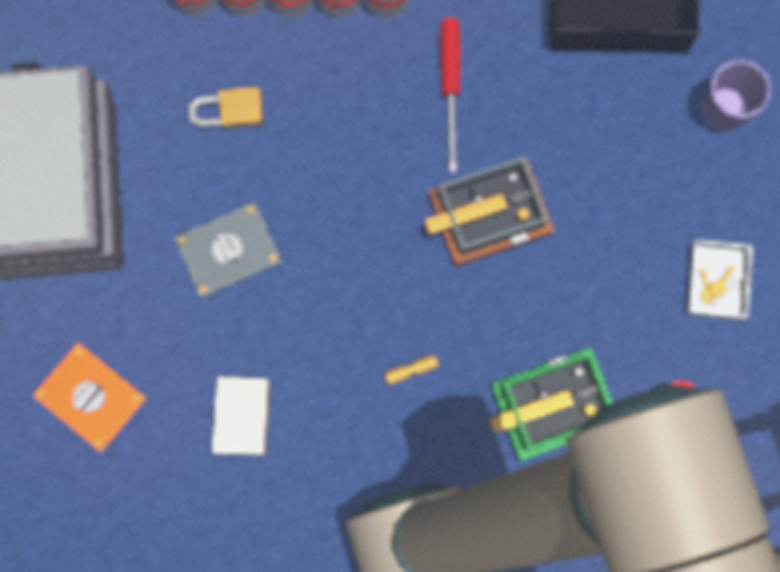

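View pics/b.png

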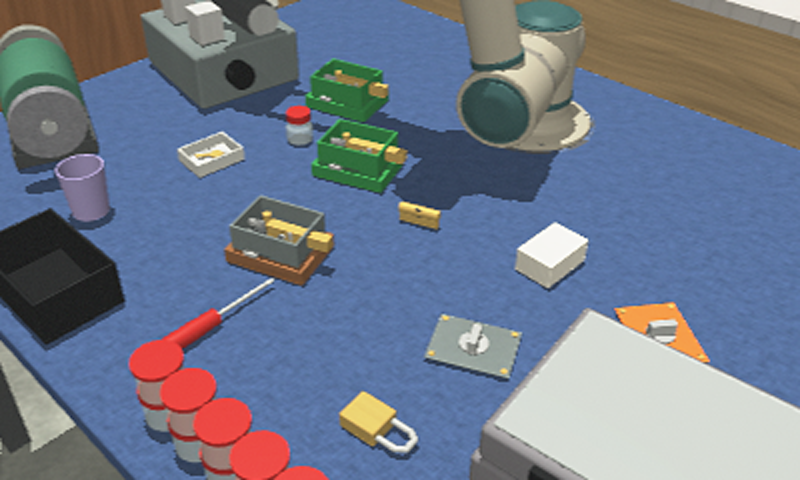

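Grey cover is at top-image (246,186) and the grey case at (347,167), with its bolt pointing left to (325,178). Green and orange ones are decoys. The tool yaw is already close to the cover's, so I move over the cover.

servo_tool(increments=[[3.3,-3.4,0,0,0,0,-1],[3.3,-3.4,0,0,0,0,-1],[3.3,-3.4,0,0,0,0,-1],[3.3,-3.4,0,0,0,0,-1],[3.3,-3.4,0,0,0,0,-1]])

```text
clock: 1.1
position: [0.3197, -0.2971, 0.2394]
ee_rot: [0.0, 0.977, 0.214, 0.0]
contact_force: [0.1, 0.1, 0.3]
width: 0.085
gripper_force: 0.0
```

servo_tool(increments=[[3.3,-3.4,0,0,0,0,-1],[3.3,-3.4,0,0,0,0,-1],[3.3,-3.4,0,0,0,0,-1],[3.3,-3.4,0,0,0,0,-1],[3.3,-3.4,0,0,0,0,-1]])

```text
clock: 1.6
position: [0.3984, -0.0735, 0.2397]
ee_rot: [0.0, 0.977, 0.214, 0.001]
contact_force: [1.2, -0.2, 0.3]
width: 0.0857
gripper_force: 0.0
```

servo_tool(increments=[[3.3,-3.4,0,0,0,0,-1],[3.3,-3.4,0,0,0,0,-1],[3.3,-3.4,0,0,0,0,-1],[0,0,0,0,0,0,-1],[0,0,0,0,0,0,-1]])

```text
clock: 2.1
position: [0.4452, 0.0596, 0.2392]
ee_rot: [0.0, 0.976, 0.216, -0.0]
contact_force: [-0.7, -0.7, -0.8]
width: 0.0851
gripper_force: 0.0
```

Run:
```python
from h import *
s=manip.get_state();print(s["clock"],s["position"],s["ee_rot"],s["qpos"])
cal=optics.get_calibration("wrist")
im=optics.get_image("wrist"); cv2.imwrite("pics/w1.png",im[:,:,::-1])
print(cal["fov_y"],ray("wrist",(320,200),cal),[np.round(onz("wrist",p,0.,cal),3) for p in ((0,0),(640,0),(640,400),(0,400))])
for r in finder.tip_of("cover_grip","wrist")[:3]: print(r["p"],r["at"],onz("wrist",r["at"],.019,cal))
for l,z in (("case_rim",.065),("bolt_nose",.047)):
    for r in finder.tip_of(l,"top")[:3]: print(l,round(r["p"],2),np.round(r["at"],1),np.round(onz("top",r["at"],z),3))
```

```text
2.1 [0.44516176 0.05956419 0.2391651 ] [ 3.19599007e-04  9.76419419e-01  2.15881671e-01 -3.48320592e-04] [-2.14980425e-02  8.48708592e-02  1.75089208e+00 -8.14300477e-04
  1.30635525e+00  1.11432187e+00]
65.38584796318055 (array([0.50468444, 0.0877865 , 0.37392139]), array([-0.23899939, -0.09872917, -0.96604836])) [array([0.468, 0.449, 0.   ]), array([ 0.754, -0.166,  0.   ]), array([ 0.333, -0.516,  0.   ]), array([-0.073,  0.355,  0.   ])]
0.65 [149.4, 0.0] [0.533641   0.29434899 0.019     ]
case_rim 0.95 [373.6 241.9] [ 0.347 -0.111  0.065]
case_rim 0.79 [346.7 167.1] [ 0.583 -0.027  0.065]
case_rim 0.46 [254.8 132.8] [0.692 0.267 0.065]
bolt_nose 0.75 [325.2 179.3] [0.546 0.04  0.047]
bolt_nose 0.55 [349.2 250.2] [ 0.322 -0.036  0.047]
```

View pics/w1.png

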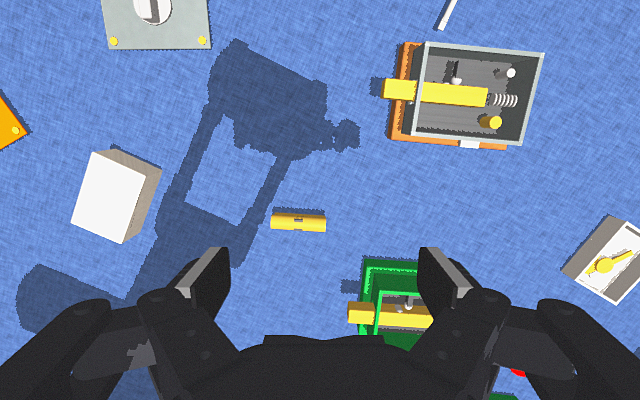

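The wrist view shows the case rim with corners near (427,41), (544,53), (521,145) and (411,133), its bolt nose at (383,89), and the cover's edge at the top (155,25). I move closer to the cover.

servo_tool(increments=[[2,-3.6,0.6,0,0,0,-1],[2,-3.6,0.6,0,0,0,-1],[2,-3.6,0.6,0,0,0,-1],[2,-3.6,0.6,0,0,0,-1],[2,-3.6,0.6,0,0,0,-1]])

```text
clock: 2.8
position: [0.4613, 0.2639, 0.2093]
ee_rot: [0.0, 0.977, 0.213, 0.0]
contact_force: [0.8, -0.4, 0.4]
width: 0.0854
gripper_force: 0.0
```

servo_tool(increments=[[0,0,0,0,0,0,-1],[0,0,0,0,0,0,-1],[0,0,0,0,0,0,-1],[0,0,0,0,0,0,-1],[0,0,0,0,0,0,-1]])

```text
clock: 3.3
position: [0.461, 0.2628, 0.2096]
ee_rot: [0.0, 0.977, 0.213, 0.0]
contact_force: [0.1, 0.1, 0.6]
width: 0.0853
gripper_force: 0.0
```

Run:
```python
from h import *
s=manip.get_state();print(s["clock"],s["position"],s["ee_rot"])
cal=optics.get_calibration("wrist")
im=optics.get_image("wrist"); cv2.imwrite("pics/w2.png",im[:,:,::-1])
np.save("w2cal.npy",cal,allow_pickle=True)
for r in finder.tip_of("cover_grip","wrist")[:3]: print(r["p"],r["at"],onz("wrist",r["at"],.019,cal))
for r in finder.silhouettes("cover","wrist")[:2]:
    m=r["region"].astype(np.uint8); cs,_=cv2.findContours(m,0,1); c=max(cs,key=cv2.contourArea)
    P=np.array([onz("wrist",p[0],.009,cal)[:2] for p in c],np.float32); print(r["p"],r["box"],cv2.minAreaRect(P*1000))
```

```text
3.3 [0.46101908 0.26279166 0.20964077] [8.92480525e-05 9.76997549e-01 2.13250374e-01 2.43974871e-04]
0.85 [113.3, 200.7] [0.3462955  0.46098975 0.019     ]
0.93 [322.9, 106.3, 111.9, 85.0] ((532.4879760742188, 295.1980285644531), (85.69169616699219, 111.00778198242188), 26.053180694580078)
0.71 [121.5, 197.2, 122.7, 116.7] ((345.8291931152344, 457.6118469238281), (110.63990020751953, 85.89768981933594), 51.779537200927734)
```

View pics/w2.png

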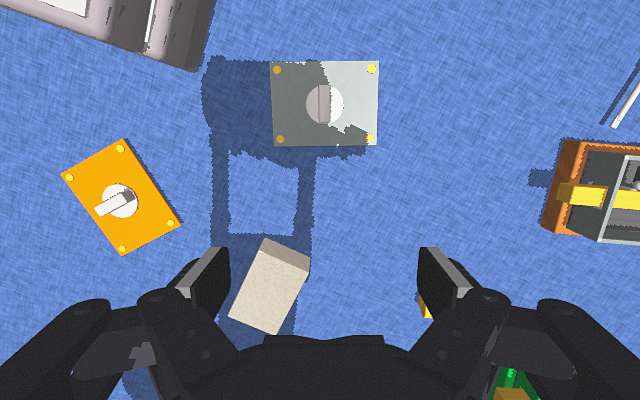

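Cover centre is at pixel (323,104), i.e. world (0.5325, 0.295), yaw about 26°. I go down over the thumb-turn.

servo_tool(increments=[[1.57,0,2.2,0,0,-0.28,-0.5],[1.57,0,2.2,0,0,-0.28,-0.5],[1.57,0,2.2,0,0,-0.28,-0.5],[1.57,0,2.2,0,0,-0.28,-0.5],[1.57,0,2.2,0,0,-0.28,-0.5]])

```text
clock: 3.95
position: [0.5324, 0.2977, 0.0985]
ee_rot: [0.0, 0.974, 0.226, 0.0]
contact_force: [0.1, -0.1, 0.4]
width: 0.064
gripper_force: 0.0
```

servo_tool(increments=[[0,0,1.6,0,0,0,-0.2],[0,0,1.6,0,0,0,-0.2],[0,0,1.4,0,0,0,-0.2],[0,0,0,0,0,0,-0.2],[0,0,0,0,0,0,-0.2]])

```text
clock: 4.45
position: [0.5319, 0.2975, 0.0534]
ee_rot: [0.0, 0.974, 0.226, -0.0]
contact_force: [0.7, 0.8, 0.6]
width: 0.0512
gripper_force: 0.0
```

Run:
```python
from h import *
s=manip.get_state();print(s["clock"],s["position"],s["ee_rot"],s["width"])
im=optics.get_image("wrist"); cv2.imwrite("pics/w3.png",im[:,:,::-1])
print(proj("wrist",s["position"]), proj("wrist",[.5325,.2952,.029]))
```

```text
4.45 [0.53187633 0.29749779 0.05335124] [ 7.98031295e-05  9.74110878e-01  2.26070748e-01 -9.39657775e-05] 0.05122546009956501
[324.58432419 261.37386941] [328.69576982 242.36336366]
```

View pics/w3.png

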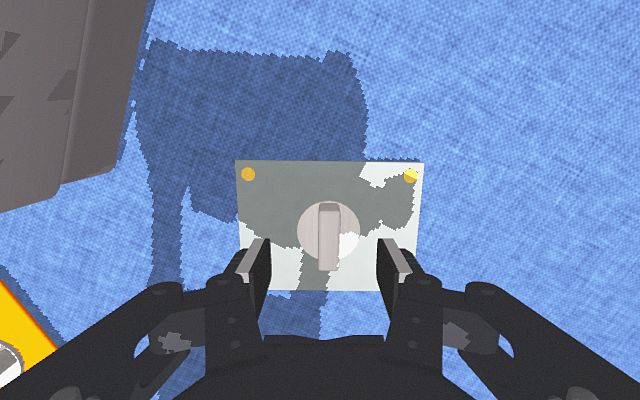

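The bar top is centred near (329,241), agreeing with the projection. I correct 2 mm, go down the rest and grip.

servo_tool(increments=[[0,0.2,1.3,0,0,0,-0.2],[0,0,1.2,0,0,0,-0.2],[0,0,0.6,0,0,0,-0.2],[0,0,0.2,0,0,0,-0.2],[0,0,0,0,0,0,-0.2]])

```text
clock: 5.0
position: [0.5323, 0.2957, 0.0197]
ee_rot: [0.0, 0.974, 0.226, -0.001]
contact_force: [-0.2, -0.2, -0.2]
width: 0.0512
gripper_force: 0.0
```

servo_tool(increments=[[0,0,0,0,0,0,1],[0,0,0,0,0,0,1],[0,0,0,0,0,0,1],[0,0,0,0,0,0,1],[0,0,0,0,0,0,1]], squeeze=60)

```text
clock: 5.5
position: [0.533, 0.2959, 0.0209]
ee_rot: [-0.0, 0.974, 0.226, 0.001]
contact_force: [-1.4, -0.6, 4.9]
width: 0.0101
gripper_force: 62.4
```

servo_tool(increments=[[0,0,-0.5,0,0,0,1],[0,0,-1,0,0,0,1],[0,0,-2,0,0,0,1],[0,0,-3,0,0,0,1],[0,0,-3.5,0,0,0,1]])

```text
clock: 6.0
position: [0.5315, 0.2953, 0.1203]
ee_rot: [0.0, 0.974, 0.226, -0.002]
contact_force: [1.3, 0.5, -2.7]
width: 0.0102
gripper_force: 61.6
```

servo_tool(increments=[[-0.5,0.7,-3.5,0,0,0,1],[-1.2,1.8,-3,0,0,0,1],[-2,2.9,-2,0,0,0,1],[-2.7,3.9,-1,0,0,0,1],[-2.7,3.9,0,0,0,0,1]])

```text
clock: 6.5
position: [0.5096, 0.1362, 0.2176]
ee_rot: [0.0, 0.974, 0.227, 0.002]
contact_force: [1.6, 0.1, -3.4]
width: 0.0104
gripper_force: 61.7
```

servo_tool(increments=[[-2.7,3.9,0,0,0,0,1],[-2.7,3.9,0,0,0,0,1],[-2.7,3.9,0,0,0,0,1],[-2.7,3.9,0,0,0,0,1],[-1.8,2.6,0,0,0,0,1]])

```text
clock: 7.0
position: [0.475, -0.0844, 0.2157]
ee_rot: [0.001, 0.974, 0.225, -0.0]
contact_force: [0.2, -0.3, -3.2]
width: 0.0106
gripper_force: 61.6
```

servo_tool(increments=[[0,0,0,0,0,0,1],[0,0,0,0,0,0,1],[0,0,0,0,0,0,1],[0,0,0,0,0,0,1],[0,0,0,0,0,0,1]])

```text
clock: 7.5
position: [0.4762, -0.0806, 0.2153]
ee_rot: [-0.0, 0.974, 0.227, -0.0]
contact_force: [0.8, -0.5, -2.5]
width: 0.0106
gripper_force: 61.6
```

Run:
```python
from h import *
import pickle
s=manip.get_state();print(s["clock"],s["position"],s["ee_rot"],s["width"],s["contact_force"],s["moment"])
cal=optics.get_calibration("wrist"); 
im=optics.get_image("wrist"); cv2.imwrite("pics/w4.png",im[:,:,::-1]); pickle.dump((s,cal),open("w4.pkl","wb"))
for r in finder.tip_of("case_rim","wrist")[:3]: print(r["p"],r["at"],onz("wrist",r["at"],.065,cal))
for r in finder.tip_of("bolt_nose","wrist")[:3]: print(r["p"],r["at"],onz("wrist",r["at"],.047,cal))
for r in finder.tip_of("cover_grip","wrist")[:3]: print(r["p"],r["at"])
```

```text
7.5 [ 0.47622266 -0.08061318  0.21528447] [-9.66639268e-05  9.73886389e-01  2.27035880e-01 -2.55432866e-05] 0.010587334173143663 [ 0.84555981 -0.53185235 -2.51865182] [-0.02056977  0.01293839 -0.04982848]
0.79 [296.0, 314.4] [ 0.3425039  -0.11367539  0.065     ]
0.7 [330.3, 56.9] [ 0.58132287 -0.03452519  0.065     ]
0.63 [235.2, 47.1] [0.55403335 0.04604097 0.047     ]
0.7 [321.4, 256.2]
```

View pics/w4.png

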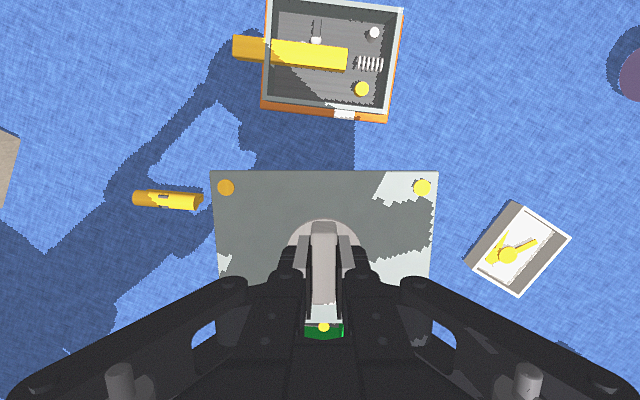

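Case rim corners are (403,9), (388,112), (261,102), with the fourth just cut off at the top. The cover is held level, its far edge running (210,171) to (438,171). I fit both poses.

```bash
cat > fit.py <<'E'
from h import *
import pickle
from scipy.optimize import minimize
from scipy.spatial.transform import Rotation as Ro
def Tm(s):
    T=np.eye(4); q=np.array(s["ee_rot"]); T[:3,:3]=Ro.from_quat(q[[1,2,3,0]]).as_matrix(); T[:3,3]=s["position"]; return T
s4,c4=pickle.load(open("w4.pkl","rb"))
c2t=np.array(c4["world_to_cam"])@Tm(s4)   # tool -> cam
s1=dict(position=[0.44516176,0.05956419,0.2391651],ee_rot=[3.2e-4,9.76419419e-01,2.15881671e-01,-3.48e-4])
c1=dict(c4); c1["world_to_cam"]=c2t@np.linalg.inv(Tm(s1))
def projm(P,c):
    T=np.array(c["world_to_cam"]); f=200/np.tan(np.radians(c["fov_y"])/2); p=P@T[:3,:3].T+T[:3,3]
    return np.c_[c["cx"]+f*p[:,0]/p[:,2],c["cy"]+f*p[:,1]/p[:,2]]
def loop(hx,hy,n=60):
    t=np.linspace(-.93,.93,n); o=np.ones(n)
    return np.r_[np.c_[t*hx,o*hy],np.c_[t*hx,-o*hy],np.c_[o*hx,t*hy],np.c_[-o*hx,t*hy]]
def sample(im,px):
    v=cv2.remap(im,px[:,0].astype(np.float32)[None],px[:,1].astype(np.float32)[None],1,borderMode=cv2.BORDER_CONSTANT,borderValue=(-1,-1,-1))[0]
    return v
def place(L,p,z):
    c,s=np.cos(p[2]),np.sin(p[2]); return np.c_[L@np.array([[c,s],[-s,c]])+p[:2],np.full(len(L),z)]
E
python3 - <<'E'
from fit import *
w1=cv2.imread("pics/w1.png").astype(np.float32); w4=cv2.imread("pics/w4.png").astype(np.float32)
# rough corner estimates
for c,pts in ((c1,[(427,41),(544,53),(521,145),(411,133)]),(c4,[(403,9),(388,112),(261,102)])):
    print([np.round(onz("wrist",p,.065,c)[:2],4) for p in pts])
for p in [(395,60),(386,108),(330,107),(300,105)]: print(p,w4[p[1],p[0]])
for p in [(530,100),(480,48),(470,139),(418,100)]: print(p,w1[p[1],p[0]])
a=cv2.resize(w4[0:130,220:420],None,fx=4,fy=4,interpolation=0); b=cv2.resize(w1[30:160,370:570],None,fx=4,fy=4,interpolation=0)
cv2.imwrite("pics/c.png",np.vstack([a[:,:800],b])[:1040][::1]); cv2.imwrite("pics/c.png",b)
E
```

```text
[array([0.6038, 0.0309]), array([ 0.6401, -0.0707]), array([ 0.5619, -0.0989]), array([0.5266, 0.0044])]
[array([ 0.6396, -0.0715]), array([ 0.5638, -0.1001]), array([0.5221, 0.0035])]
(395, 60) [160. 220. 251.]
(386, 108) [238. 238. 231.]
(330, 107) [121. 122. 111.]
(300, 105) [ 79.  95. 115.]
(530, 100) [210. 215. 204.]
(480, 48) [204. 209. 201.]
(470, 139) [211. 214. 201.]
(418, 100) [225. 226. 219.][ WARN:0@0.237] global loadsave.cpp:1063 imwrite_ Unsupported depth image for selected encoder is fallbacked to CV_8U.
```

View pics/c.png

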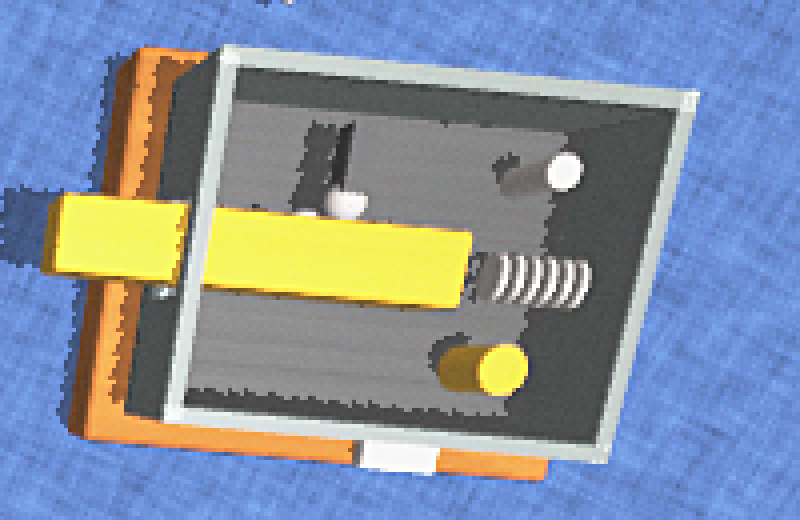

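The crop shows the rim ring uniformly light and sharp, so a ring fit on that picture will work.

```bash
cat >> fit.py <<'E'
def ringfit(im,c,p0,mask):
    m=cv2.GaussianBlur(mask.astype(np.float32),(0,0),.8)
    In=[loop(*(np.array([.042,.055])-d)) for d in (.001,.002,.003)]; Out=[loop(*(np.array([.042,.055])-d)) for d in (-.0015,-.003,.0055,.007)]
    def sc(p):
        q=[p[0]/100,p[1]/100,p[2]]; g=lambda L:np.mean([sample(m,projm(place(l,q,.065),c)).clip(0) for l in L])
        return g(Out)-g(In)
    best=min((minimize(sc,[p0[0]*100+a,p0[1]*100+b,p0[2]+t],method="Nelder-Mead",options=dict(initial_simplex=[[p0[0]*100+a+i,p0[1]*100+b+j,p0[2]+t+k] for i,j,k in((0,0,0),(.3,0,0),(0,.3,0),(0,0,.05))])) for a in(-.2,.2) for b in(-.2,.2) for t in(-.03,.03)),key=lambda r:r.fun)
    return best.x*[.01,.01,1],best.fun
E
python3 - <<'E'
from fit import *
w1=cv2.imread("pics/w1.png").astype(np.float32)
mask=(w1.min(2)>150)&(w1.max(2)-w1.min(2)<40)
p,f=ringfit(w1,c1,(.583,-.034,.33),mask); print("case",p,np.degrees(p[2]),f)
C=np.array([[.042,.055],[.042,-.055],[-.042,-.055],[-.042,.055]])
print(np.round(projm(place(C,p,.065),c1),1)); print(np.round(projm(place(C,p,.065),c4),1))
n=np.array([p[0]-.085*np.sin(p[2]),p[1]+.085*np.cos(p[2]),.047]);print("nose",n,projm(n[None],c1))
# cover in tool frame: plate top, tool z offset 0.012
ct=dict(c4); ct["world_to_cam"]=c2t
for z in (.0115,.0125):
    print("cover",z,[np.round(onz("",q,z,ct)[:2]*1000,1) for q in ((210,171),(438,171),(216,275),(434,262))])
E
```

```text
case [ 0.58255961 -0.0335385   0.34623893] 19.83802911410028 -0.8709165453910828
[[425.2  40.7]
 [544.7  52.4]
 [521.4 145.4]
 [410.3 135.3]]
[[267.9  -9.9]
 [403.2   7.2]
 [386.3 113.9]
 [261.6  99.3]]
nose [0.55371381 0.04641724 0.047     ] [[382.23063291  88.39598058]]
cover 0.0115 [array([ 41. , -54.3]), array([41. , 53.8]), array([-13.6, -56.4]), array([-6.1, 56.2])]
cover 0.0125 [array([ 40.8, -54.7]), array([40.8, 54.1]), array([-14.1, -56.7]), array([-6.6, 56.6])]
```

servo_tool(increments=[[1.5,0.1,0,0,0,0,1],[3,0.1,0,0,0,0,1],[3.5,0.1,0,0,0,0,1],[2.5,0.1,0,0,0,0,1],[1.2,0.1,0,0,0,0,1]])

```text
clock: 8.2
position: [0.5863, -0.0333, 0.2149]
ee_rot: [-0.0, 0.974, 0.227, 0.001]
contact_force: [-0.9, -0.7, -3.1]
width: 0.0102
gripper_force: 61.6
```

servo_tool(increments=[[0,0,1.5,0,0,1.6,1],[0,0,3,0,0,1.6,1],[0,0,3,0,0,1.6,1],[0,0,2.5,0,0,1.6,1],[0,0,1.3,0,0,0,1]])

```text
clock: 8.7
position: [0.5818, -0.0344, 0.0998]
ee_rot: [-0.001, 0.985, 0.171, -0.002]
contact_force: [-0.6, 0.5, -2.8]
width: 0.0104
gripper_force: 61.5
```

servo_tool(increments=[[0,0,0,0,0,0,1],[0,0,0,0,0,0,1],[0,0,0,0,0,0,1],[0,0,0,0,0,0,1],[0,0,0,0,0,0,1]])

```text
clock: 9.2
position: [0.5839, -0.0348, 0.1034]
ee_rot: [0.0, 0.985, 0.171, 0.001]
contact_force: [-0.1, -0.1, -2.6]
width: 0.0105
gripper_force: 61.5
```

Run:
```python
from fit import *
s=manip.get_state();print(s["clock"],s["position"],s["ee_rot"],s["contact_force"])
R=Tm(s)[:3,:3]; print("yaw",np.degrees(np.arctan2(R[1,0],R[0,0])),"tool err cm",R.T@(np.array([.5838,-.0334,s["position"][2]])-s["position"])*100, R[:,2])
cal=optics.get_calibration("wrist"); im=optics.get_image("wrist"); cv2.imwrite("pics/w5.png",im[:,:,::-1]); pickle.dump((s,cal),open("w5.pkl","wb"))
```

```text
9.2 [ 0.58393754 -0.03476454  0.10335146] [3.87026815e-04 9.85195254e-01 1.71433229e-01 9.00020584e-04] [-0.11631387 -0.13738108 -2.58442367]
yaw 19.74238082440095 tool err cm [ 3.31473544e-02 -1.33079032e-01 -8.81672280e-05] [ 1.90609053e-03 -4.54007094e-04 -9.99998080e-01]
```

View pics/w5.png

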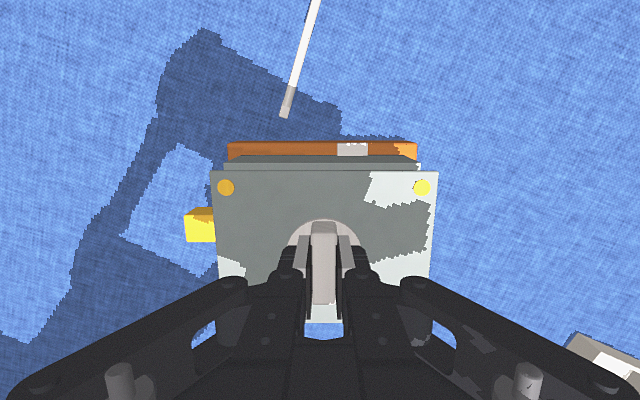

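Cover hovers over the case, whose far rim edge peeks out at row ~163, columns 224–421, with the bolt at (199,225). I check this against the fit.

Run:
```python
from fit import *
s,c=pickle.load(open("w5.pkl","rb"))
p=np.array([.58256,-.03354,.34624])
print(np.round(projm(place(np.array([[.042,.055],[.042,-.055]]),p,.065),c),1), projm(np.array([[.55371,.04642,.047],[.55371,.04642,.057]]),c))
ct=dict(c); ct["world_to_cam"]=c2t
print(np.round(projm(np.array([[.0408,-.0553,.0119],[.0408,.0547,.0119]]),ct),1))
im=cv2.imread("pics/w5.png").astype(int)
g=im.sum(2); print("row163",g[163,216:236],g[163,412:430]); print("col 300",g[138:176,300]); print("row180",g[180,204:216],g[180,430:444])
```

```text
[[222.8 162.9]
 [420.1 162.6]] [[190.61868437 223.72613192]
 [183.95030496 229.06968133]]
[[208.3 171.3]
 [439.6 171.3]]
row163 [322 330 344 315 299 317 306 402 421 429 435 436 436 428 430 430 416 428
 426 416] [424 413 414 420 563 765 765 759 756 449 504 520 530 554 548 502 507 527]
col 300 [344 359 316 230 261 332 339 354 350 346 326 348 339 342 334 324 312 238
 293 295 303 302 294 288 314 421 423 401 404 408 426 403 329 394 418 410
 401 400]
row180 [518 519 497 484 530 561 358 406 403 406 401 410] [704 700 702 703 705 709 714 680 480 489 451 470 489 490]
```

The case fit matches within a pixel, so I correct 1.3 mm and lower gently.

servo_tool(increments=[[0.05,-0.13,0.3,0,0,0,1],[0,0,0.4,0,0,0,1],[0,0,0.4,0,0,0,1],[0,0,0,0,0,0,1],[0,0,0,0,0,0,1]])

```text
clock: 9.75
position: [0.5833, -0.0332, 0.0909]
ee_rot: [-0.0, 0.985, 0.171, -0.0]
contact_force: [-0.0, -0.1, -3.0]
width: 0.0103
gripper_force: 61.5
```

servo_tool(increments=[[0,0,0.2,0,0,0,1],[0,0,0.2,0,0,0,1],[0,0,0.2,0,0,0,1],[0,0,0,0,0,0,1],[0,0,0,0,0,0,1]])

```text
clock: 10.25
position: [0.5834, -0.0333, 0.0852]
ee_rot: [0.0, 0.985, 0.171, -0.0]
contact_force: [0.0, 0.9, -2.4]
width: 0.0103
gripper_force: 61.5
```

servo_tool(increments=[[0,0,0.1,0,0,0,1],[0,0,0.1,0,0,0,1],[0,0,0.1,0,0,0,1],[0,0,0,0,0,0,1],[0,0,0,0,0,0,1]])

```text
clock: 10.75
position: [0.5834, -0.0332, 0.0822]
ee_rot: [0.0, 0.985, 0.171, -0.0]
contact_force: [-0.5, 0.5, -2.3]
width: 0.0107
gripper_force: 61.5
```

servo_tool(increments=[[0,0,0.1,0,0,0,1],[0,0,0.1,0,0,0,1],[0,0,0,0,0,0,1],[0,0,0,0,0,0,1],[0,0,0,0,0,0,1]])

```text
clock: 11.25
position: [0.5835, -0.0332, 0.0803]
ee_rot: [0.0, 0.985, 0.171, 0.0]
contact_force: [-0.4, 0.1, -3.4]
width: 0.0105
gripper_force: 61.5
```

servo_tool(increments=[[0,0,0.08,0,0,0,1],[0,0,0,0,0,0,1],[0,0,0,0,0,0,1],[0,0,0,0,0,0,1],[0,0,0,0,0,0,1]])

```text
clock: 11.75
position: [0.5836, -0.0333, 0.0799]
ee_rot: [0.0, 0.985, 0.171, 0.0]
contact_force: [-0.6, -0.5, 2.6]
width: 0.0102
gripper_force: 62.2
```

servo_tool(increments=[[0,0,0.08,0,0,0,1],[0,0,0,0,0,0,1],[0,0,0,0,0,0,1],[0,0,0,0,0,0,1],[0,0,0,0,0,0,1]])

```text
clock: 12.25
position: [0.5836, -0.0333, 0.0799]
ee_rot: [0.0, 0.985, 0.171, 0.0]
contact_force: [-2.5, 0.7, 7.2]
width: 0.0102
gripper_force: 63.0
```

Contact came at exactly the expected seated height (TCP 79.9 mm). I release, then back off upward.

servo_tool(increments=[[0,0,-0.08,0,0,0,1],[0,0,0,0,0,0,0.3],[0,0,0,0,0,0,0.2],[0,0,0,0,0,0,0.2],[0,0,0,0,0,0,0.2]])

```text
clock: 12.75
position: [0.5835, -0.0333, 0.0793]
ee_rot: [0.0, 0.985, 0.171, -0.0]
contact_force: [0.3, -0.1, -0.2]
width: 0.0342
gripper_force: 0.0
```

servo_tool(increments=[[0,0,-0.4,0,0,0,0.2],[0,0,-0.8,0,0,0,0.2],[0,0,-2,0,0,0,0.2],[0,0,-3,0,0,0,0.2],[0,0,-3,0,0,0,0.2]])

```text
clock: 13.25
position: [0.5833, -0.0332, 0.1729]
ee_rot: [0.0, 0.985, 0.171, -0.0]
contact_force: [0.2, 0.4, 0.4]
width: 0.0345
gripper_force: 0.0
```

servo_tool(increments=[[0,-2.4,0,0,0,0,1],[0,-2.4,0,0,0,0,1],[0,-2.4,0,0,0,0,1],[0,-2.4,0,0,0,0,1],[0,-2.4,0,0,0,0,1]])

```text
clock: 13.75
position: [0.5427, 0.0805, 0.1724]
ee_rot: [0.0, 0.985, 0.171, 0.001]
contact_force: [-0.0, -0.1, 0.6]
width: -0.0002
gripper_force: 0.0
```

servo_tool(increments=[[0,0,0,0,0,-8.5,1],[0,0,0,0,0,-8.5,1],[0,0,0,0,0,-8.5,1],[0,0,0,0,0,-8.5,1],[0,0,0,0,0,-8.5,1]])

```text
clock: 14.25
position: [0.5431, 0.0798, 0.1723]
ee_rot: [0.0, 0.854, 0.52, 0.0]
contact_force: [-0.1, 0.0, -0.9]
width: 0.0001
gripper_force: 0.0
```

servo_tool(increments=[[0,0,0,0,0,-8.5,1],[0,0,0,0,0,-8.5,1],[0,0,0,0,0,-8.5,1],[0,0,0,0,0,-8.5,1],[0,0,0,0,0,-8.5,1]])

```text
clock: 14.75
position: [0.5431, 0.0797, 0.1723]
ee_rot: [0.0, 0.608, 0.794, 0.0]
contact_force: [0.1, -1.1, -0.5]
width: -0.0001
gripper_force: 0.0
```

servo_tool(increments=[[0,0,0,0,0,-5,1],[0,0,0,0,0,0,1],[0,0,0,0,0,0,1],[0,0,0,0,0,0,1],[0,0,0,0,0,0,1]])

```text
clock: 15.25
position: [0.5429, 0.0797, 0.1716]
ee_rot: [0.0, 0.576, 0.818, 0.0]
contact_force: [0.0, -0.3, -0.5]
width: -0.0001
gripper_force: 0.0
```

Run:
```python
from fit import *
s=manip.get_state();print(s["clock"],s["position"],s["ee_rot"],s["contact_force"],s["width"])
R=Tm(s)[:3,:3]; print("yaw",np.degrees(np.arctan2(R[1,0],R[0,0])),"tool err cm",R.T@(np.array([.5418,.0794,.042])-s["position"])*100)
cal=optics.get_calibration("wrist"); im=optics.get_image("wrist"); cv2.imwrite("pics/w6.png",im[:,:,::-1]); pickle.dump((s,cal),open("w6.pkl","wb"))
p=np.array([.58256,-.03354,.34624]);C=np.array([[.042,.055],[.042,-.055],[-.042,-.055],[-.042,.055]])
print(np.round(projm(place(C,p,.068),cal),1),projm(np.array([[.55371,.04642,.047]]),cal))
```

```text
15.25 [0.54291091 0.07971319 0.17161388] [7.99284882e-05 5.75745297e-01 8.17629101e-01 1.86976514e-05] [ 0.02947336 -0.30469354 -0.47316389] -0.00010426389231048534
yaw 109.69631434062458 tool err cm [ 9.37031647e-03 -1.16735918e-01  1.29613725e+01]
[[371.3 276.9]
 [367.  382.8]
 [277.4 383. ]
 [272.2 277.1]] [[321.75321606 234.71693536]]
```

View pics/w6.png

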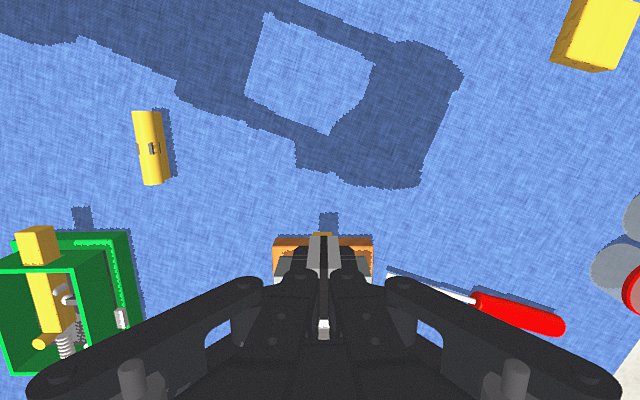

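Over the bolt side: the fingers are shut above the bolt nose at about (322,235), with the block at rows 235–270. I lower to bolt height beside it.

servo_tool(increments=[[0,-0.12,2,0,0,0,1],[0,0,3.2,0,0,0,1],[0,0,3.4,0,0,0,1],[0,0,2.8,0,0,0,1],[0,0,1.5,0,0,0,1]])

```text
clock: 15.8
position: [0.5401, 0.0792, 0.0401]
ee_rot: [-0.002, 0.576, 0.818, -0.001]
contact_force: [0.5, -0.4, 0.7]
width: 0.0
gripper_force: 0.0
```

servo_tool(increments=[[-0.4,0,0,0,0,0,1],[-0.4,0,0,0,0,0,1],[-0.3,0,0,0,0,0,1],[0,0,0,0,0,0,1],[0,0,0,0,0,0,1]])

```text
clock: 16.3
position: [0.5462, 0.0687, 0.0434]
ee_rot: [0.001, 0.576, 0.818, 0.001]
contact_force: [-0.7, 0.1, 0.2]
width: 0.0002
gripper_force: 0.0
```

```bash
cat > d.py <<'E'
from fit import *
s=manip.get_state(); y=np.array([-.3394,.9407,0]); x=np.array([.9407,.3394,0])
r=np.array(s["position"])-[.58256,-.03354,0]; f=np.array(s["contact_force"])
print(s["clock"],"along y mm",r@y*1e3,"x",r@x*1e3,"z",r[2]*1e3,"F out",f@y,f@x,f[2])
E
python3 d.py
python3 - <<'E'
from fit import *
for n in("top","scene"):
    optics.get_image(n)
    for r in finder.tip_of("cover_grip",n)[:2]: print(n,r["p"],r["at"],"expect",proj(n,[.5826,-.0335,.078]))
E
```

```text
16.3 along y mm 108.57579558060151 x 0.47019187008237295 z 43.43298605725008 F out 0.28304348237262694 -0.6223173878531548 0.24188484806270913
top 0.85 [347.3, 167.1] expect [348.99780323 166.1610893 ]
top 0.68 [191.7, 242.1] expect [348.99780323 166.1610893 ]
scene 0.68 [269.1, 194.3] expect [268.22183476 195.3156251 ]
scene 0.44 [235.0, 167.8] expect [268.22183476 195.3156251 ]
```

servo_tool(increments=[[-0.4,0,0,0,0,0,1],[-0.4,0,0,0,0,0,1],[-0.4,0,0,0,0,0,1],[-0.2,0,0,0,0,0,1],[0,0,0,0,0,0,1]])

```text
clock: 17.0
position: [0.5502, 0.0561, 0.0425]
ee_rot: [-0.0, 0.576, 0.818, 0.0]
contact_force: [-1.0, 2.1, 1.3]
width: 0.0
gripper_force: 1.4
```

```bash
python3 d.py
```

```text
17.0 along y mm 95.33272020183453 x -0.0074864413940472965 z 42.51313193188355 F out 2.315760539682564 -0.23794768864900054 1.3074345275335797
```

servo_tool(increments=[[-0.3,0,0,0,0,0,1],[-0.5,0,0,0,0,0,1],[-0.5,0,0,0,0,0,1],[-0.5,0,0,0,0,0,1],[-0.2,0,0,0,0,0,1]])

```text
clock: 17.5
position: [0.5565, 0.0385, 0.0425]
ee_rot: [-0.001, 0.576, 0.818, 0.001]
contact_force: [-1.3, 8.4, 1.4]
width: -0.0002
gripper_force: 4.1
```

```bash
python3 d.py
```

```text
17.5 along y mm 76.57488408637266 x -0.0766044857625942 z 42.48853907389581 F out 8.35643373056775 1.6300771231182467 1.4297276641276002
```

servo_tool(increments=[[-0.2,0,0,0,0,0,1],[-0.15,0,0,0,0,0,1],[-0.05,0,0,0,0,0,1],[0,0,0,0,0,0,1],[0,0,0,0,0,0,1]])

```text
clock: 18.0
position: [0.5577, 0.0351, 0.0425]
ee_rot: [-0.001, 0.576, 0.818, 0.001]
contact_force: [-1.2, 8.3, 1.8]
width: -0.0003
gripper_force: 4.1
```

```bash
python3 d.py
```

```text
18.0 along y mm 72.95350845505585 x -0.055910985437984416 z 42.481919211519234 F out 8.20346696821083 1.7249933112555773 1.8240093496431418
```

servo_tool(increments=[[-0.1,0,0,0,0,0,1],[-0.05,0,0,0,0,0,1],[0,0,0,0,0,0,1],[0,0,0,0,0,0,1],[0,0,0,0,0,0,1]])

```text
clock: 18.5
position: [0.5582, 0.0338, 0.0425]
ee_rot: [-0.001, 0.576, 0.818, 0.001]
contact_force: [-0.7, 7.7, 1.8]
width: -0.0001
gripper_force: 4.3
```

```bash
python3 d.py
```

```text
18.5 along y mm 71.65350189363446 x -0.05231383014548448 z 42.491922264798156 F out 7.523972382683585 1.9519508212267755 1.7776840282599626
```

servo_tool(increments=[[-0.08,0,0,0,0,0,1],[0,0,0,0,0,0,1],[0,0,0,0,0,0,1],[0,0,0,0,0,0,1],[0,0,0,0,0,0,1]])

```text
clock: 19.0
position: [0.5584, 0.0332, 0.0425]
ee_rot: [-0.001, 0.576, 0.818, 0.001]
contact_force: [-1.2, 8.7, 2.4]
width: 0.0002
gripper_force: 4.4
```

```bash
python3 d.py
python3 - <<'E'
from h import *
im=optics.get_image("scene")[:,:,::-1]; a=cv2.resize(im[150:250,215:335],None,fx=5,fy=5,interpolation=cv2.INTER_CUBIC)
cv2.imwrite("pics/fin.png",a)
E
```

```text
19.0 along y mm 70.92966051943732 x -0.05126572097278489 z 42.48879746732584 F out 8.633276274031793 1.7996928501027338 2.378226244062301
```

View pics/fin.png

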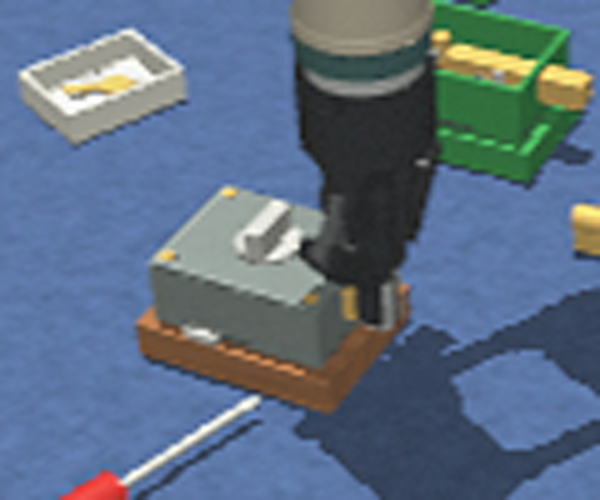

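The cover sits flush and level on the case, and the bolt is almost fully in under the fingers (about 25 mm, with 8.6 N of spring force). I hand it in.

```bash
python3 -c "
from rig import manip
print(manip.sign_off())"
```

```text
the job is handed in; nothing more can be done
None
```

I seated the cover level on the lock case and let go of it, then pushed the bolt in about 25 mm of its 26 mm travel and handed the job in at about 19 s, with the fingers still holding it.

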